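# Lock the oil filler cap onto the leaning neck of a cylinder-head cover

### The job

Close the oil filler of the cylinder-head cover: put the grey plastic cap on the leaning filler neck with its lugs dropped through the matching notches, so that its flange lies on the rim, then turn it clockwise (seen from above the cap) until it comes up against its stop, and let go. Leave the other things on the bench where they are.

Things in the scene. Friction and masses are not known exactly. Their poses are not given: they have to be found in the camera images.
- cap_center (a point): Loose grey plastic oil filler cap, 49 mm tall, standing on its 40 mm spigot. Point on its axis, 24.5 mm above its underside. z: its axis, up; x: along the grip bar to the pointer. Flange 62 mm across, 8.5 to 1.5 mm below this point. Grip bar on the flange: 46 mm along x, 14 mm thick along y, top 24.5 mm above this point. About 90 g.
- cap_pointer (a point): Cap's pointer: an 8 mm wide rib on the flange at the +x end of the grip bar, reaching 38 mm from the cap's axis, straight above the wide lug. Point over its outer end, 38 mm along x from cap_center, at the same height; axes as cap_center.
- cap_lug (a point): Cap's wide lug, 67 degrees of arc, outer middle, 26 mm along x and 19 mm below cap_center. A narrow lug (28 degrees) is opposite. Both stand out of the spigot (40 mm across, 16 mm long below the flange, 3 mm chamfer) to 26 mm radius, 3 to 8 mm above its foot, hidden under the flange. Axes as cap_center.
- neck: Mouth of the fixed aluminium filler neck, 66 mm across, leaning 28 degrees towards the robot's side. Origin: centre of the rim plane; z out along its axis, x to the middle of the wide notch. Round opening 43 mm across in a 6 mm thick ledge, hollow 16 mm deep below it. With the flange on the rim cap_center is 8.5 mm out along z; with the lugs stuck on the ledge, 21.5 mm.
- neck_notch (a point): Middle of the wide notch in the neck's ledge, 80 degrees of arc, 25 mm from the neck's axis; a cast 8 mm block outside the rim marks it. A narrow notch (40 degrees) is opposite; both reach 28 mm radius. The cap drops in only with cap x along neck x (within 4 degrees) and cap z along neck z. Axes as the neck.
- neck_stop (a point): Thin 4 mm rib outside the neck's rim, where the cap's pointer stands at the stop. Once seated the cap turns freely about 64 degrees clockwise (from neck +x towards -y) to a solid stop, its lugs passing under the ledge; anticlockwise it is blocked after about 6 degrees. Axes as the neck.
- cover: Fixed aluminium cylinder-head cover with ribs, 172 x 332 mm at its foot, 62 mm tall, z up, long side along y. Origin: centre of its underside. The neck's mouth is 20 mm along -x, 75 mm along +y and 125 mm up; the neck leans to -x.
- tin_center (a point): Bystander: closed steel tin, 52 mm across, 40 mm tall; point at its centre.
- filter_center (a point): Bystander: white oil filter canister, 76 mm across, 91 mm tall; point at its centre.
- spanner: Bystander: steel spanner 200 mm long lying on the bench.
Not all that is in view belongs to the job. Leave any green or purple look-alike of the part that bears cap_center alone.

How it is judged:
On the way:
1. the cap is dropped into the neck, lugs through the notches, flange on the rim (z of cap_center in the frame of neck between 0.004 and 0.0125 m and distance between cap_center and neck below 0.0135 m and angle between the z axis of cap_center and the z axis of neck, either way round below 0.12 rad), for 0.1 s.
At the end, for the whole second after the job is handed in: Cap seated in the neck (cap_center 4 to 12.5 mm out along its axis, within 13.5 mm of the mouth's centre, axes within 7 degrees), turned clockwise to about 10 degrees or less from the stop (cap_pointer under 22.5 mm along neck x, on its -y side), at rest; bystanders within 25 mm of their starts (all of step 1 and x of cap_pointer in the frame of neck below 0.0225 m and y of cap_pointer in the frame of neck below 0 m and linear speed of cap below 0.01 m/s); the robot touches nothing.
It fails at once if the tin is disturbed (distance of tin_center from where it was at the start of the episode above 0.025 m).
It fails at once if the oil filter is disturbed (distance of filter_center from where it was at the start of the episode above 0.025 m).
It fails at once if the spanner is disturbed (distance of spanner from where it was at the start of the episode above 0.025 m).
It also fails if it takes over 45 s, if anything falls off the work surface, if the arm or the gripper's body presses on something with over 40 N, if the wrist force passes 120 N, or if a joint passes its speed limit or range.

### The arm

A 6-joint arm with a two-finger parallel gripper is mounted at the origin on the work surface. World frame = base frame: x ahead of the robot, y to its left, z up, the work surface at z = 0. Lengths are in m, angles in rad, forces in N, time in s.
With the tool pointing down it reaches from about 0.425 to 0.925 m from the base axis. Payload 12.5 kg.
Tool frame: the origin (TCP) lies on the centre line of the jaws, within the pads' length; the fingertips stand 17 mm ahead of it and the grasp point (between the pads) lies 2 mm behind it; z points along the fingers, y is the line along which they close (so a half turn about z gives the same grasp; the last joint's range is limited). The gripper opens to 85 mm and grips with 20 to 120 N. Pads are 22 mm wide; open, the fingers measure 114 mm over their backs; the gripper's body (76 mm by 85 mm) begins 54 mm behind the grasp point. The pads swing forward as they close: fully open they stand 13 mm farther back than shut.
Start: joints at [-1.407, 0.491, 1.559, -0, 1.092, -0.106], TCP at [0.167, -0.602, 0.248] pointing down, gripper open.
Joint ranges: [-3.1, 3.1], [-0.84, 2.19], [0.05, 2.79], [-1.13, 4.28], [0.06, 2.93], [-2.69, 2.69]. Speed limits (rad/s): [2.22, 2.22, 2.79, 3.14, 3.14, 3.14].

### API

Orientations are given as a rotation vector (axis times angle).
In Python, from plant import state, read_camera, job_done gives the robot as it stands.
- The arm moves only by the tool arm_command, never from a script. Its argument "rows" is one flat list of numbers, 5 for each row, row after row: the shift along the tool's x, y, z in units of 50 cm (1.0 is 50 cm), then the turn about the tool's z in units of 1.5 rad (1.0 is 1.5 rad), then the opening, from -1 (shut) to 1 (fully open). In form: [x, y, z, twist, hand, x, y, z, twist, hand, ...]. A call has 1 to 20 rows; each row shifts and turns the commanded pose from where the row before left it, along the tool's axes as they then stand; what a row does not reach is not made up. A row lasts 1/10 s, in which the tool goes at most 50 mm and 8.59 degrees, less where a joint would pass 70% of its speed; a pose out of reach is approached as far as the arm can. A call with a number of a shift or a turn outside -1 to 1 is refused whole. A call with a gripper value outside its range is refused whole. The fingers move at their own pace and stop on an object; "force" is the grip in N (left out, the last holds). Time passes only in rows, so rows that do not move let the fingers close. It gives the time, the measured TCP pose, the force, the opening and the grip force at its end, in the units of the state.
- state(): the state, without advancing time (a new reading comes with each control period).
- read_camera(name): name is "scene" or "top"; returns a dict with "frame" (480x640x3 uint8, red, green, blue), "mtx" (3x3 intrinsics, pixels), "eye" and "rotation" of the camera in the world. Camera axes: x right, y up, looking along -z (the intrinsics and any distortion apply to the point x, -y, -z); pixel columns grow to the right and rows downward; lengths in m; the calibration is good to about 2 mm. A picture is of the moment at which its call begins. There is no depth.
- job_done(): hands the job in; it is judged then, once.
The state is a dict: "time": time; "joint_positions": joint angles; "dq": joint speeds; "joint_torque": joint torques, N m; "tcp_pos": TCP position; "tool_rot": TCP orientation; "wrist_force": force on the tool from outside, world axes, zero at the start; "torque": the same for the moment, N m; "grip_width": finger opening in m; "gripper_force": force on a finger pad.
Only numpy, scipy, OpenCV 4.12 (cv2) and the standard library are available. Lean on these libraries where they do the work, as an engineer would, in place of code of your own. Each camera call takes 0.05 s, during which the arm holds its last target. There are 200 camera calls.

## Working session

There is one attempt and no reset: what is moved stays moved. The work goes in short steps, Python scripts to look and compute and a tool call to move; the robot and the scene stay as the last step left them, time stands still between calls to the robot, and variables do not carry over. Pictures are saved under pics/ and viewed, at most 10 in all, crops included, and the job is handed in when it is done.

Besides the shell and the picture viewer there is one more tool, called as a command line: name --argument value ..., lists and objects as JSON in quotes. arm_command: Moves the arm, as the interface text tells. Shifts and turns lie within -1 to 1; 1 stands for 50 cm of shift or 1.5 rad of turn. Its arguments: {"type":"object","properties":{"rows":{"type":"array","items":{"type":"number","minimum":-1,"maximum":1}},"force":{"type":"number"}},"required":["rows"]}

```bash
ls; mkdir -p pics; python3 - <<'E'
from plant import state, read_camera
import cv2
for n in("scene","top"):
    c=read_camera(n); cv2.imwrite(f"pics/{n}0.png",c["frame"][:,:,::-1]); print(n,c["mtx"].tolist(),c["eye"],c["rotation"],[k for k in c])
s=state();print(s)
E
```

```text
pics
scene [[478.3954668499396, 0.0, 319.2908019573536], [0.0, 478.3954668499396, 240.79635467295776], [0.0, 0.0, 1.0]] [ 1.35058232 -0.12706163  0.76990217] [0.76535188 0.62634476 1.2510409 ] ['frame', 'mtx', 'eye', 'rotation']
top [[588.5827206733428, 0.0, 323.2088992474343], [0.0, 588.5827206733428, 253.58075614851103], [0.0, 0.0, 1.0]] [0.40708673 0.04771147 1.5106128 ] [ 0.04790669 -0.07406587 -1.57177139] ['frame', 'mtx', 'eye', 'rotation']
{'time': 0.1, 'joint_positions': array([-1.40661442e+00,  4.91510531e-01,  1.55936566e+00, -9.58575374e-06,
        1.09168952e+00, -1.05597236e-01]), 'dq': array([ 7.53858120e-04,  8.42788433e-05, -1.35947398e-03,  2.22695509e-04,
       -7.52767752e-04, -2.54346733e-04]), 'joint_torque': array([ 4.01636440e-03, -6.19446230e+01, -2.62025893e+01, -5.31350759e-05,
        2.86363138e-03, -4.63120580e-05]), 'tcp_pos': array([ 0.16656809, -0.60222093,  0.24778704]), 'tool_rot': array([-3.11209053e+00, -4.22360277e-01,  5.81006751e-05]), 'wrist_force': array([-0.14199341,  0.06657491, -0.53244986]), 'torque': array([ 0.02509058, -0.01365324,  0.00634312]), 'gripper_force': 0.0, 'grip_width': 0.08547138153443155}
```

View pics/scene0.png

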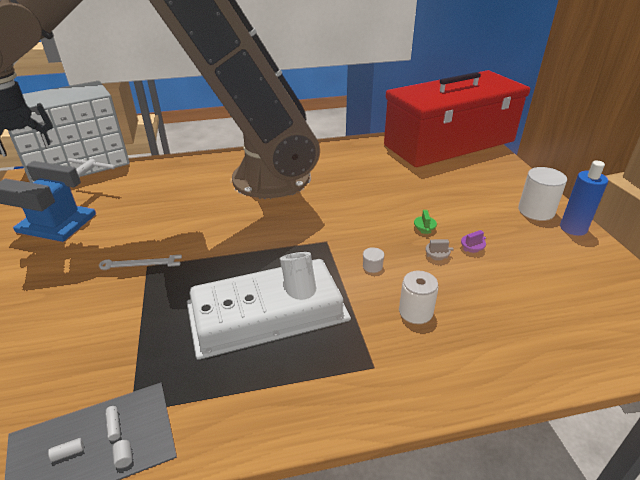

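View pics/top0.png

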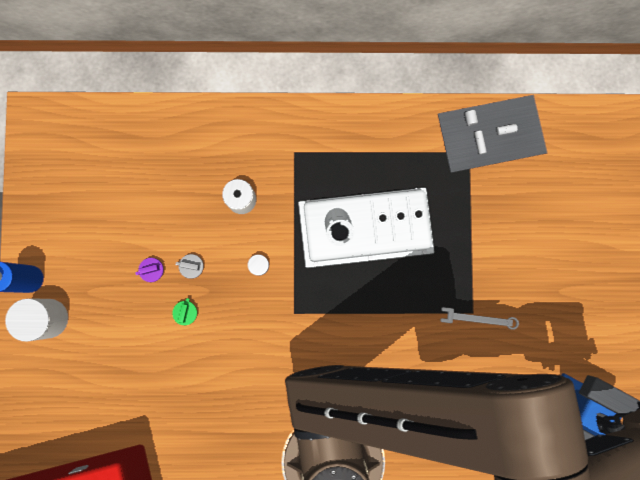

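Candidates in the top view are grey (191,265), purple (151,268) and green (185,312). Grey fits "grey plastic cap"; the others are the look-alikes. I'll confirm it in an enlarged crop together with the neck.

```bash
cat > h.py <<'E'
import numpy as np, cv2
from scipy.spatial.transform import Rotation as R
from plant import state, read_camera
def ray(c,uv):
    K=c["mtx"]; d=np.array([(uv[0]-K[0,2])/K[0,0],-(uv[1]-K[1,2])/K[1,1],-1])
    d=R.from_rotvec(c["rotation"]).apply(d); return np.array(c["eye"]),d
def onz(c,uv,z):
    e,d=ray(c,uv); return e+d*(z-e[2])/d[2]
def onplane(c,uv,p,n):
    e,d=ray(c,uv); return e+d*((p-e)@n)/(d@n)
def tri(c1,u1,c2,u2):
    A=np.zeros((3,3));b=np.zeros(3)
    for c,u in((c1,u1),(c2,u2)):
        e,d=ray(c,u);d/=np.linalg.norm(d);P=np.eye(3)-np.outer(d,d);A+=P;b+=P@e
    return np.linalg.solve(A,b)
def proj(c,p):
    q=R.from_rotvec(c["rotation"]).inv().apply(np.asarray(p)-c["eye"]);K=c["mtx"]
    return np.array([K[0,2]+K[0,0]*q[0]/-q[2],K[1,2]+K[1,1]*-q[1]/-q[2]])
def crop(c,u,v,r,s=400):
    f=c["frame"][v-r:v+r,u-r:u+r,::-1]; return cv2.resize(f,(s,s),interpolation=cv2.INTER_CUBIC)
E
python3 - <<'E'
from h import *
t=read_camera("top");s=read_camera("scene")
a=np.hstack([crop(t,191,265,25,300),crop(s,438,250,25,300)])
b=np.hstack([crop(t,340,228,25,300),crop(s,298,270,32,300)])
cv2.imwrite("pics/crop1.png",np.vstack([a,b]))
E
```

```text
(no output)
```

View pics/crop1.png

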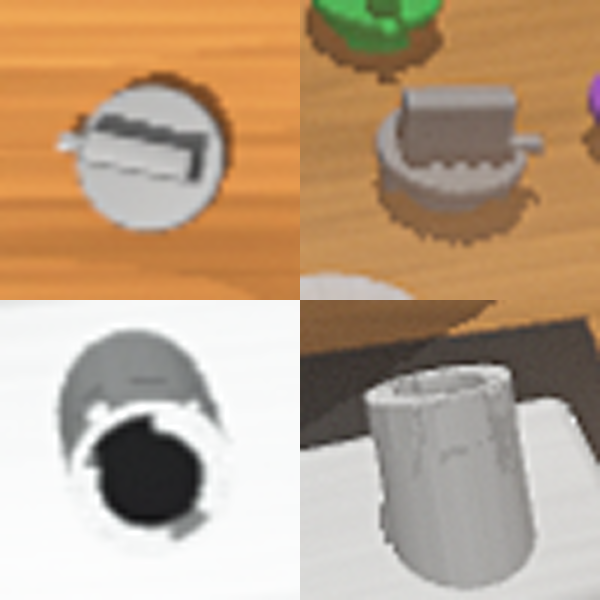

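The crop confirms the grey cap, with its pointer toward top-view left at about (178,263). The neck's opening is near (340,232), with a grey feature near (346,240), but its marks are unclear. I'll take a contrast-stretched view.

```bash
python3 - <<'E'
from h import *
t=read_camera("top");s=read_camera("scene")
f=lambda x,g:(255*(x/255.)**g).astype(np.uint8)
a=crop(t,340,228,22,400);b=crop(s,298,262,28,400)
b=cv2.normalize(b,None,0,255,cv2.NORM_MINMAX)
g=cv2.cvtColor(a,cv2.COLOR_BGR2GRAY)
hi=np.clip((g.astype(float)-200)*255/55,0,255).astype(np.uint8)
print(t["frame"][222:248,328:356].mean(2).astype(int))
cv2.imwrite("pics/crop2.png",np.hstack([cv2.cvtColor(hi,cv2.COLOR_GRAY2BGR),b]))
E
```

```text
[[125 189 246 249 249 249 251 243 179 139 112  95 160 239 247 248 251 250
  247 247 238 184 133 198 252 251 250 250]
 [127 156 215 242 250 243 176 111  62  44  32  46 147 241 249 248 248 247
  246 246 246 238 187 184 244 251 250 250]
 [133 181 238 243 208 131  64  35  31  32  31  38 103 190 225 241 253 250
  249 243 240 246 238 208 232 249 250 249]
 [164 229 246 203  95  44  32  32  34  34  34  33  46  73  90 117 181 236
  249 246 244 246 246 235 230 248 250 249]
 [206 249 236 103  34  30  34  35  35  35  33  35  34  33  32  37  67 139
  223 248 247 247 248 244 238 237 249 250]
 [239 238 138  42  30  32  35  35  35  34  34  34  33  34  32  32  32  54
  124 215 248 247 246 245 245 247 250 250]
 [255 226 126  51  33  34  36  34  35  36  36  35  35  34  36  34  32  31
   49 120 217 250 249 245 247 248 249 249]
 [244 181 122  63  33  34  34  36  35  35  36  35  36  34  35  35  34  33
   30  57 173 248 244 242 251 252 249 249]
 [238 168 136  79  35  33  35  35  35  35  35  35  35  35  35  35  35  33
   31  38 116 221 246 245 246 247 248 249]
 [246 245 238 151  48  31  35  34  35  33  35  
[... 1242 characters left out ...]
252 251 250 245 241 239 244 246 246 247 247 246 246 247 240 194 153 178
  227 245 248 249 250 250 250 250 250 250]
 [252 252 251 250 248 248 247 248 245 245 245 246 246 246 246 237 228 243
  248 249 250 251 251 251 251 251 251 251]
 [252 252 252 252 251 250 248 246 245 245 246 247 248 246 246 246 246 248
  250 251 251 251 251 251 251 251 251 251]
 [252 252 252 252 252 251 251 249 247 247 246 246 246 246 248 250 251 252
  252 252 252 252 252 251 251 251 251 251]
 [252 252 252 252 252 252 252 252 252 252 252 252 252 251 251 251 252 252
  251 251 251 251 251 251 251 250 251 251]
 [252 252 252 252 252 252 252 252 252 252 252 252 252 252 251 251 251 251
  251 251 251 251 251 251 251 251 251 250]]
```

View pics/crop2.png

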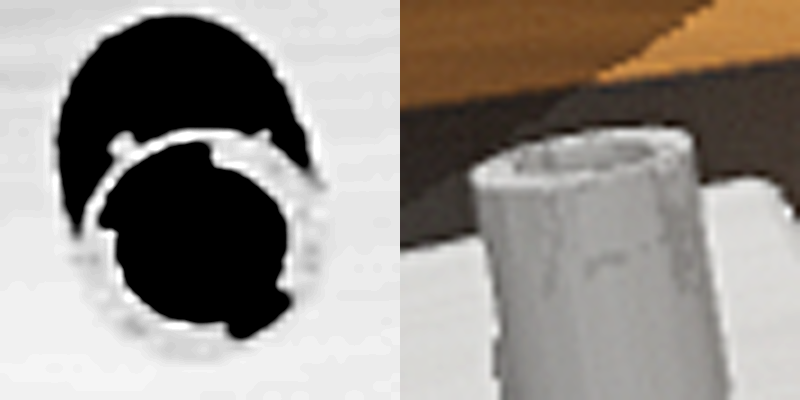

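Crop reading (right-handed from above): the wide notch spans top-view crop (100,225)–(210,150), with its block at (122,142). The stop rib is at (262,135) and the narrow notch is lower right at (265,315). Next I'll measure the neck and cap by ray casting.

```bash
python3 - <<'E'
from h import *
from scipy.optimize import least_squares
t=read_camera("top");s=read_camera("scene")
g=t["frame"].mean(2)
m=((g>225)).astype(np.uint8); m[:,:285]=0;m[:,450:]=0;m[:175]=0;m[285:]=0
cs,_=cv2.findContours(m,0,2);c=max(cs,key=cv2.contourArea)
r=cv2.minAreaRect(c);box=cv2.boxPoints(r);print(box)
W=np.array([onz(t,b,0.01)[:2] for b in box]);print(W.round(4),W.mean(0))
E_=[W[(i+1)%4]-W[i] for i in range(4)];L=max(E_,key=np.linalg.norm);print([np.linalg.norm(e).round(3) for e in E_])
L=L if L[1]>0 else -L;yaw=np.arctan2(-L[0],L[1]);print("yaw",np.degrees(yaw))
cx=np.array([np.cos(yaw),np.sin(yaw),0]);cy=np.array([-np.sin(yaw),np.cos(yaw),0])
cc=np.r_[W.mean(0),0];print("neck from cover",cc-0.02*cx+0.075*cy+[0,0,.125])
a=np.radians(28);n=-np.sin(a)*cx+np.cos(a)*np.array([0,0,1]);e1=np.cos(a)*cx+np.sin(a)*np.array([0,0,1])
for th in(110,165,195):
    m=(g<th).astype(np.uint8);m[:219]=0;m[246:]=0;m[:,:329]=0;m[:,352:]=0
    n_,lab,st,ce=cv2.connectedComponentsWithStats(m);k=lab[232,340]
    cs,_=cv2.findContours(cv2.resize((lab==k).astype(np.uint8),None,fx=1,fy=1),0,cv2.CHAIN_APPROX_NONE)
    # ray profile subpixel
    p0=onz(t,(340,232),.125)
    out=[]
    for k in range(3):
        out=[]
        for d in range(0,360,6):
            v=np.cos(np.radians(d))*e1+np.sin(np.radians(d))*cy
            R_=np.arange(.012,.034,.0005)
            uv=np.array([proj(t,p0+x*v) for x in R_],np.float32)
            val=cv2.remap(g.astype(np.float32),uv[:,0].reshape(1,-1),uv[:,1].reshape(1,-1),1)[0]
            i=np.argmax(val>th);out.append((d,R_[i] if val.max()>th else .034))
        o=np.array(out);q=np.c_[o[:,1]*np.cos(np.radians(o[:,0])),o[:,1]*np.sin(np.radians(o[:,0]))]
        sel=np.abs(o[:,1]-.0205)<.003
        f=least_squares(lambda x:np.hypot(*(q[sel]-x[:2]).T)-x[2],[0,0,.0215],loss="soft_l1",f_scale=.0005).x
        p0=p0+f[0]*e1+f[1]*cy; p0=p0+ (0.125-p0[2])*(p0-t["eye"])/(p0-t["eye"])[2]
    print(th,p0,f[2]);print([(int(a),round(b*1e3,1)) for a,b in out])
for u,nm in(((331.4,221.6),"block"),((346.9,220.9),"rib")):
    w=onplane(t,u,p0,n)-p0;print(nm,np.degrees(np.arctan2(w@cy,w@e1)),np.linalg.norm(w))
# cap: grey mask
hs=cv2.cvtColor(t["frame"],cv2.COLOR_RGB2HSV)
m=((hs[...,1]<60)&(hs[...,2]>60)).astype(np.uint8);m[:,:165]=0;m[:,215:]=0;m[:245]=0;m[288:]=0
cs,_=cv2.findContours(cv2.morphologyEx(m,cv2.MORPH_OPEN,np.ones((5,5))),0,1);c=max(cs,key=cv2.contourArea)
ct,rr=cv2.minEnclosingCircle(c);print("cap px",ct,rr,onz(t,ct,.023))
cap=onz(t,ct,.023)
tip=min(np.argwhere(m),key=lambda x:x[1]);col=np.argwhere(m[:,tip[1]]).mean();print("tip",tip)
ptr=onz(t,(tip[1],col),.026);print(ptr,np.degrees(np.arctan2(*(ptr-cap)[1::-1])),np.linalg.norm((ptr-cap)[:2]))
E
```

```text
[[303.4616  202.69232]
 [424.81543 187.5231 ]
 [432.16925 246.35385]
 [310.81543 261.52307]]
[[ 0.6552  0.0731]
 [ 0.6949 -0.2408]
 [ 0.5421 -0.2573]
 [ 0.5035  0.0543]] [ 0.5989333  -0.09270376]
[np.float64(0.316), np.float64(0.154), np.float64(0.314), np.float64(0.153)]
yaw 7.209636481055082
neck from cover [ 0.56967892 -0.02080674  0.125     ]
110 [ 0.56503738 -0.014751    0.125     ] 0.02022267583902581
[(0, np.float64(27.0)), (6, np.float64(27.0)), (12, np.float64(27.0)), (18, np.float64(27.0)), (24, np.float64(27.0)), (30, np.float64(27.0)), (36, np.float64(27.0)), (42, np.float64(27.0)), (48, np.float64(27.0)), (54, np.float64(26.5)), (60, np.float64(25.0)), (66, np.float64(23.5)), (72, np.float64(20.5)), (78, np.float64(20.5)), (84, np.float64(20.5)), (90, np.float64(20.5)), (96, np.float64(20.5)), (102, np.float64(20.0)), (108, np.float64(20.5)), (114, np.float64(20.0)), (120, np.float64(20.5)), (126, np.float64(20.0)), (132, np.float64(20.0)), (138, np.float64(20.0)), (144, np.float64(20.0)), (150, np.float64(20.0)), (156, np.float64(20.0)), (162, np.float64(19.5)), (168, n
[... 3455 characters left out ...]
), (258, np.float64(22.0)), (264, np.float64(22.0)), (270, np.float64(22.0)), (276, np.float64(22.5)), (282, np.float64(22.5)), (288, np.float64(22.0)), (294, np.float64(22.0)), (300, np.float64(22.0)), (306, np.float64(21.5)), (312, np.float64(21.5)), (318, np.float64(21.5)), (324, np.float64(21.5)), (330, np.float64(22.0)), (336, np.float64(21.5)), (342, np.float64(21.5)), (348, np.float64(23.0)), (354, np.float64(28.0))]
block 29.437642702121565 0.0342646406506079
rib -36.2935070480274 0.03314979522169145
cap px (190.6904754638672, 265.8809509277344) 12.317933082580566 [0.49209373 0.35710495 0.023     ]
tip [262 176]
[0.49924132 0.39342857 0.026     ] 78.86783512255677 0.03702017464259959
```

Measured values:
- **Neck:** mouth at (0.565, -0.015, 0.125), lean plane yaw about 7°, notch at +31° and stop at -33° from uphill.
- **Cap:** centre at (0.492, 0.357), pointer azimuth 79°.

The tool can't tilt. So I'll hold the flange with the jaw line along the tilt axis (jaw line = cap x + 58.5°). The cap can then swivel in the pads as it meets the ledge.

```bash
cat >> h.py <<'E'
def plan(*pts,az=None,s=None):
    "world waypoints -> tool-axis shift in units of 0.5 m, from the present pose; twist to tool-y azimuth az (deg)"
    s=s or state();p=s["tcp_pos"];T=R.from_rotvec(s["tool_rot"]);y=T.as_matrix()[:,1];a0=np.degrees(np.arctan2(y[1],y[0]))
    print("t",round(s["time"],2),"tcp",p.round(4),"yaz",round(a0,2),"w",round(s["grip_width"],4),"F",s["wrist_force"].round(1))
    for q in pts:
        d=T.inv().apply(np.array(q)-p)/.5; k=int(np.ceil(np.linalg.norm(d)/.095)) or 1
        print(np.round(d,4),"rows",k,"each",np.round(d/k,4));p=np.array(q)
    if az is not None:
        w=-(az-a0);w=(w+90)%180-90;print("twist deg",round(w,2),"units",round(np.radians(w)/1.5,4))
E
python3 -c "
from h import *
plan([.50,-.35,.25],[.53,.1,.25],[.492,.357,.14],az=-42.5)"
```

```text
t 0.4 tcp [ 0.1666 -0.6024  0.2482] yaz -74.54 w 0.0855 F [-0.5  0.1 -0.2]
[ 0.7772 -0.3088 -0.0035] rows 9 each [ 0.0864 -0.0343 -0.0004]
[ 2.977e-01 -8.515e-01  1.000e-04] rows 10 each [ 0.0298 -0.0851  0.    ]
[ 0.0637 -0.5156  0.22  ] rows 6 each [ 0.0106 -0.0859  0.0367]
twist deg -32.04 units -0.3728
```

arm_command --rows '[0.086, -0.034, 0, 0, 1, 0.086, -0.034, 0, 0, 1, 0.086, -0.034, 0, 0, 1, 0.086, -0.034, 0, 0, 1, 0.086, -0.034, 0, 0, 1, 0.086, -0.034, 0, 0, 1, 0.086, -0.034, 0, 0, 1, 0.086, -0.034, 0, 0, 1, 0.086, -0.034, 0, 0, 1, 0.03, -0.085, 0, 0, 1, 0.03, -0.085, 0, 0, 1, 0.03, -0.085, 0, 0, 1, 0.03, -0.085, 0, 0, 1, 0.03, -0.085, 0, 0, 1, 0.03, -0.085, 0, 0, 1, 0.03, -0.085, 0, 0, 1, 0.03, -0.085, 0, 0, 1, 0.03, -0.085, 0, 0, 1, 0.03, -0.085, 0, 0, 1]' --force 20

```text
time: 2.3
tcp_pos: [0.53, 0.0997, 0.2485]
tool_rot: [3.113, 0.422, 0.001]
wrist_force: [0.4, -0.9, 0.8]
grip_width: 0.0855
gripper_force: 0.0
```

```bash
python3 -c "
from h import *
plan([.492,.357,.12],az=-42.5)"
```

```text
t 2.3 tcp [0.53   0.0997 0.2485] yaz -74.54 w 0.0855 F [ 0.4 -0.9  0.8]
[ 0.0638 -0.5163  0.2568] rows 7 each [ 0.0091 -0.0738  0.0367]
twist deg -32.04 units -0.3728
```

arm_command --rows '[0.009, -0.074, 0.037, 0, 1, 0.009, -0.074, 0.037, 0, 1, 0.009, -0.074, 0.037, 0, 1, 0.009, -0.074, 0.037, 0, 1, 0.009, -0.074, 0.037, 0, 1, 0.009, -0.074, 0.037, 0, 1, 0.009, -0.074, 0.037, 0, 1, 0, 0, 0, -0.093, 1, 0, 0, 0, -0.093, 1, 0, 0, 0, -0.093, 1, 0, 0, 0, -0.093, 1, 0, 0, 0, 0, 1]'

```text
time: 3.5
tcp_pos: [0.4915, 0.3559, 0.1187]
tool_rot: [2.875, 1.267, 0.0]
wrist_force: [0.1, -0.1, -0.7]
grip_width: 0.0853
gripper_force: 0.0
```

```bash
python3 -c "
from h import *
plan([.492,.357,.023],az=-42.5)
t=read_camera('top');s=read_camera('scene')
cv2.imwrite('pics/crop3.png',np.hstack([crop(t,191,265,50,400),crop(s,438,235,60,400)]))"
```

```text
t 3.5 tcp [0.4915 0.3559 0.1187] yaz -42.45 w 0.0853 F [ 0.1 -0.1 -0.7]
[ 0.0023 -0.0007  0.1914] rows 3 each [ 0.0008 -0.0002  0.0638]
twist deg 0.05 units 0.0006
```

View pics/crop3.png

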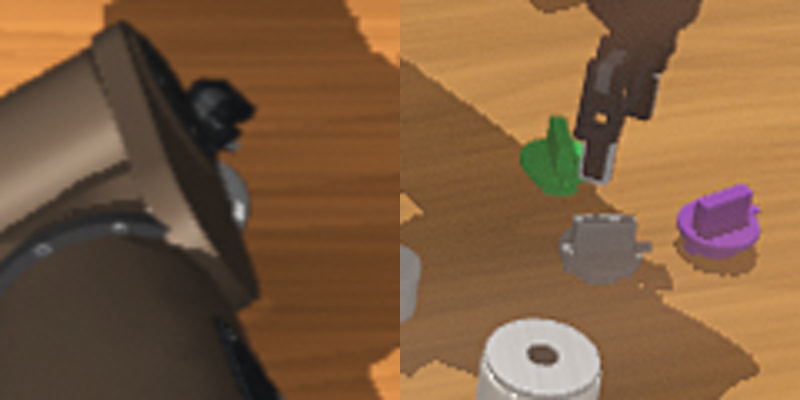

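The scene view shows the gripper over the grey cap at crop (600,245) with both fingers clear of green (555,150) and purple (720,220). I'll lower and close.

arm_command --rows '[0.002, 0, 0.06, 0, 1, 0, 0, 0.06, 0, 1, 0, 0, 0.04, 0, 1, 0, 0, 0.02, 0, 1, 0, 0, 0.012, 0, 1, 0, 0, 0, 0, 1]'

```text
time: 4.2
tcp_pos: [0.4922, 0.3566, 0.0226]
tool_rot: [2.877, 1.262, -0.0]
wrist_force: [-0.2, -0.9, -0.8]
grip_width: 0.0851
gripper_force: 0.0
```

arm_command --rows '[0, 0, 0, 0, 0.3, 0, 0, 0, 0, 0.3, 0, 0, 0, 0, -0.2, 0, 0, 0, 0, -0.2, 0, 0, 0, 0, -0.5, 0, 0, 0, 0, -0.5, 0, 0, 0, 0, -0.5, 0, 0, 0, 0, -0.5]' --force 30

```text
time: 5.0
tcp_pos: [0.4925, 0.3568, 0.0241]
tool_rot: [-2.876, -1.263, -0.003]
wrist_force: [-1.1, -0.4, 5.6]
grip_width: 0.0604
gripper_force: 31.2
```

arm_command --rows '[0, 0, 0, 0, 1, 0, 0, 0, 0, 1, 0, 0, -0.02, 0, 1, 0, 0, 0, 0, 0.45, 0, 0, 0, 0, 0.45, 0, 0, 0, 0, -0.5, 0, 0, 0, 0, -0.5, 0, 0, 0, 0, -0.5, 0, 0, 0, 0, -0.5]' --force 30

```text
time: 5.9
tcp_pos: [0.4924, 0.3567, 0.0337]
tool_rot: [2.876, 1.263, 0.002]
wrist_force: [-1.5, -0.6, 12.0]
grip_width: 0.0591
gripper_force: 29.6
```

```bash
python3 -c "
from h import *
s=read_camera('scene')
plan([.492,.357,.12])
p=state()['tcp_pos'];print(proj(s,p),proj(s,p-[0,0,.017]))
cv2.imwrite('pics/crop4.png',crop(s,438,240,40,600))"
```

```text
t 5.95 tcp [0.4924 0.3566 0.0337] yaz -42.57 w 0.059 F [-1.7 -1.2 11. ]
[ 0.0002 -0.0009 -0.1727] rows 2 each [ 0.0001 -0.0005 -0.0863]
[437.96977888 246.11503057] [437.00213096 251.44175021]
```

View pics/crop4.png

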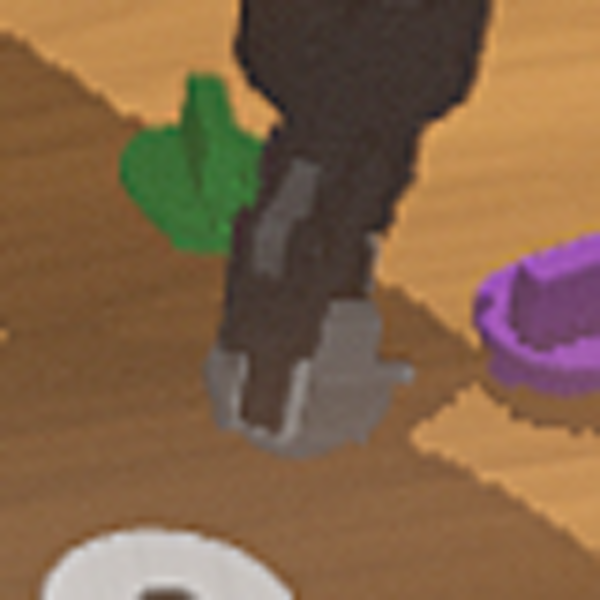

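The view shows the pads closed on the flange, with the fingertip at crop (265,435) about level with the flange underside. I'll lift.

arm_command --rows '[0, 0, -0.02, 0, -0.5, 0, 0, -0.05, 0, -0.5, 0, 0, -0.09, 0, -0.5, 0, 0, -0.09, 0, -0.5, 0, 0, -0.09, 0, -0.5, 0, 0, -0.06, 0, -0.5, 0, 0, 0, 0, -0.5, 0, 0, 0, 0, -0.5]'

```text
time: 6.75
tcp_pos: [0.4919, 0.3565, 0.2331]
tool_rot: [2.876, 1.263, 0.001]
wrist_force: [1.0, -0.6, -0.3]
grip_width: 0.059
gripper_force: 32.6
```

```bash
python3 -c "
from h import *
# target above the neck; neck centre + 45mm vertical-ish
plan([.55,.15,.235],[.563,-.015,.235],az=-82.8+14)
s=read_camera('scene');u=proj(s,state()['tcp_pos']).astype(int);print(u)
cv2.imwrite('pics/crop5.png',crop(s,u[0],u[1],40,600))"
```

```text
t 6.75 tcp [0.4919 0.3565 0.2331] yaz -42.57 w 0.059 F [ 1.  -0.6 -0.3]
[-0.2255  0.3649 -0.0038] rows 5 each [-0.0451  0.073  -0.0008]
[-2.254e-01  2.424e-01 -1.000e-04] rows 4 each [-0.0564  0.0606 -0.    ]
twist deg 26.23 units 0.3052
[450 176]
```

View pics/crop5.png

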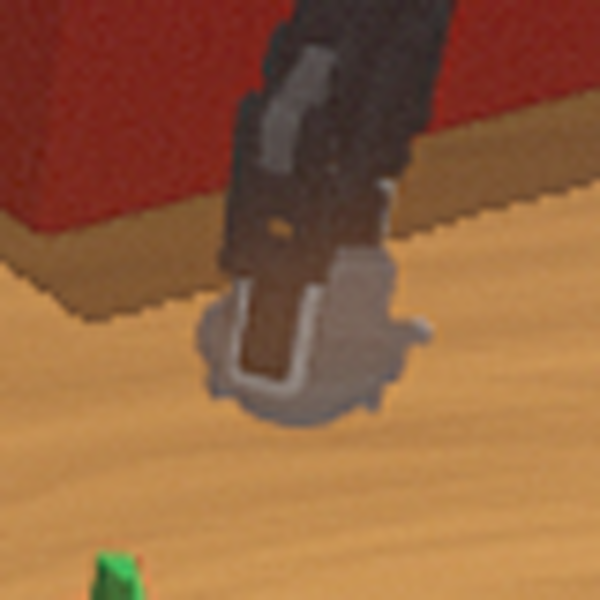

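The cap hangs upright in the pads with its pointer right at crop (425,330). I'll carry it over the neck, turned 12° short of the notch.

arm_command --rows '[-0.045, 0.073, 0, 0, -0.5, -0.045, 0.073, 0, 0, -0.5, -0.045, 0.073, 0, 0, -0.5, -0.045, 0.073, 0, 0, -0.5, -0.045, 0.073, 0, 0, -0.5, -0.056, 0.06, 0, 0, -0.5, -0.056, 0.06, 0, 0, -0.5, -0.056, 0.06, 0, 0, -0.5, -0.056, 0.06, 0, 0, -0.5, 0, 0, 0, 0.082, -0.5, 0, 0, 0, 0.082, -0.5, 0, 0, 0, 0.082, -0.5, 0, 0, 0, 0.082, -0.5, 0, 0, 0, 0, -0.5]'

```text
time: 8.2
tcp_pos: [0.5625, -0.0134, 0.2312]
tool_rot: [-3.097, -0.522, 0.004]
wrist_force: [-0.4, -0.0, -0.0]
grip_width: 0.0586
gripper_force: 32.6
```

```bash
python3 -c "
from h import *
plan([.557,-.016,.175],[.557,-.016,.154],az=-70.8)"
```

```text
t 8.2 tcp [ 0.5625 -0.0134  0.2312] yaz -70.87 w 0.0586 F [-0.4 -0.  -0. ]
[-0.0119  0.0014  0.1125] rows 2 each [-0.006   0.0007  0.0562]
[0.0001 0.0001 0.042 ] rows 1 each [0.0001 0.0001 0.042 ]
twist deg -0.07 units -0.0008
```

arm_command --rows '[-0.006, 0.001, 0.04, 0, -0.5, -0.006, 0.001, 0.04, 0, -0.5, 0, 0, 0.02, 0, -0.5, 0, 0, 0.012, 0, -0.5, 0, 0, 0.006, 0, -0.5, 0, 0, 0, 0, -0.5]' --force 20

```text
time: 8.8
tcp_pos: [0.5579, -0.0163, 0.1738]
tool_rot: [3.097, 0.526, 0.0]
wrist_force: [-0.3, -0.1, -1.2]
grip_width: 0.0587
gripper_force: 32.6
```

arm_command --rows '[0, 0, 0.004, 0, -0.5, 0, 0, 0.004, 0, -0.5, 0, 0, 0.004, 0, -0.5]'

```text
time: 9.1
tcp_pos: [0.5578, -0.0163, 0.168]
tool_rot: [3.097, 0.525, 0.001]
wrist_force: [-0.3, -0.5, -1.1]
grip_width: 0.0586
gripper_force: 32.6
```

arm_command --rows '[0, 0, 0.004, 0, -0.5, 0, 0, 0.004, 0, -0.5, 0, 0, 0.004, 0, -0.5, 0, 0, 0, 0, -0.5]'

```text
time: 9.5
tcp_pos: [0.5576, -0.0163, 0.1615]
tool_rot: [-3.097, -0.525, 0.001]
wrist_force: [0.4, 0.8, -0.9]
grip_width: 0.0587
gripper_force: 32.6
```

arm_command --rows '[0, 0, 0.004, 0, -0.5, 0, 0, 0.004, 0, -0.5, 0, 0, 0, 0, -0.5]'

```text
time: 9.8
tcp_pos: [0.5578, -0.0164, 0.1578]
tool_rot: [3.097, 0.525, 0.0]
wrist_force: [-0.4, -0.8, 1.2]
grip_width: 0.0588
gripper_force: 33.3
```

```bash
python3 -c "
from h import *
plan()
s=read_camera('scene');u=proj(s,state()['tcp_pos']).astype(int);print(u)
cv2.imwrite('pics/crop6.png',crop(s,u[0],u[1]+5,40,600))"
```

```text
t 9.8 tcp [ 0.5578 -0.0164  0.1578] yaz -70.76 w 0.0588 F [-0.4 -0.8  1.2]
[292 242]
```

View pics/crop6.png

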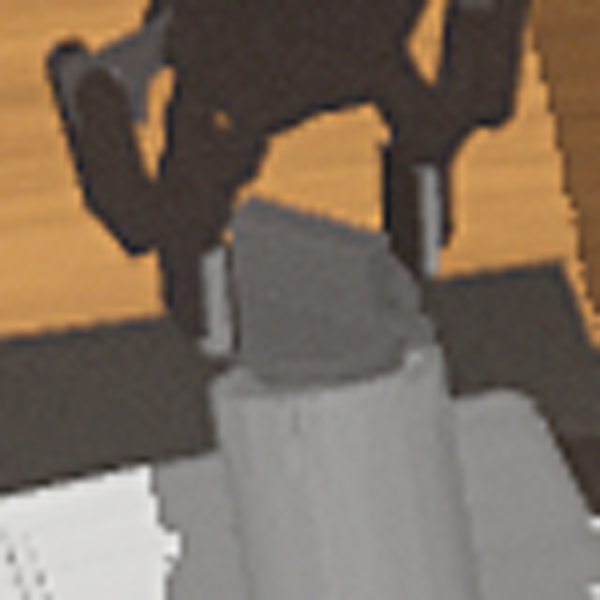

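The view shows the cap still between the pads, with its flange near the neck's high edge at crop (330,375). Contact is just starting at 1 N, so I'll go down in small steps.

arm_command --rows '[0, 0, 0.004, 0, -0.5, 0, 0, 0.004, 0, -0.5, 0, 0, 0, 0, -0.5]'

```text
time: 10.15
tcp_pos: [0.5583, -0.0166, 0.1545]
tool_rot: [3.097, 0.525, 0.003]
wrist_force: [0.5, -2.0, 7.6]
grip_width: 0.0589
gripper_force: 37.1
```

arm_command --rows '[0, 0, 0.004, 0, -0.5, 0, 0, 0, 0, -0.5]'

```text
time: 10.35
tcp_pos: [0.5585, -0.0167, 0.1528]
tool_rot: [3.096, 0.524, 0.004]
wrist_force: [-0.1, -2.7, 10.0]
grip_width: 0.0587
gripper_force: 33.9
```

arm_command --rows '[0, 0, 0.001, 0.03, -0.5, 0, 0, 0.001, 0.03, -0.5, 0, 0, 0, 0.03, -0.5, 0, 0, 0, 0, -0.5]'

```text
time: 10.75
tcp_pos: [0.5573, -0.0138, 0.1522]
tool_rot: [-3.123, -0.311, -0.001]
wrist_force: [-6.0, 20.2, 16.5]
grip_width: 0.0484
gripper_force: 18.4
```

arm_command --rows '[0, 0, 0.001, 0.03, -0.5, 0, 0, 0.001, 0.03, -0.5, 0, 0, 0, 0, -0.5]'

```text
time: 11.05
tcp_pos: [0.558, -0.0134, 0.1513]
tool_rot: [-3.133, -0.171, -0.003]
wrist_force: [-1.4, 23.9, 18.5]
grip_width: 0.0476
gripper_force: 22.0
```

The width fell from 59 to 48 mm, so the pads have slipped off the flange edge. I'll open, back up and look.

arm_command --rows '[0, 0, 0, 0, 0.3, 0, 0, 0, 0, 0.6, 0, 0, 0, 0, 1, 0, 0, 0, 0, 1, 0, 0, -0.04, 0, 1, 0, 0, -0.08, 0, 1, 0, 0, -0.08, 0, 1, -0.09, 0, 0, 0, 1, -0.09, 0, 0, 0, 1, -0.09, 0, 0, 0, 1, 0, 0, 0, 0, 1]'

```text
time: 12.15
tcp_pos: [0.419, -0.0312, 0.2497]
tool_rot: [-3.137, -0.172, 0.004]
wrist_force: [0.3, 0.4, 0.4]
grip_width: 0.0851
gripper_force: 0.0
```

```bash
python3 -c "
from h import *
plan()
t=read_camera('top');s=read_camera('scene')
cv2.imwrite('pics/crop7.png',np.hstack([crop(t,340,230,30,400),crop(s,295,255,40,400)]))"
```

```text
t 12.15 tcp [ 0.419  -0.0312  0.2497] yaz -83.71 w 0.0851 F [0.3 0.4 0.4]
```

View pics/crop7.png

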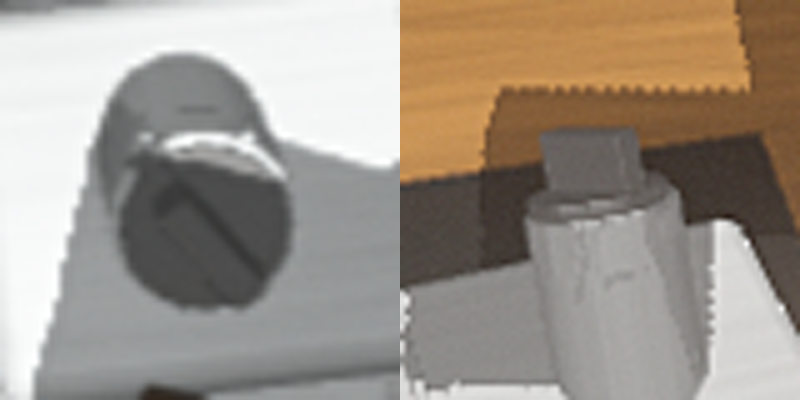

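The cap is resting on the leaning neck with its pointer up-left at top crop (140,155) and its disc centred at (205,235). I'll compare that with the predictions for stuck and seated.

```bash
cat >> h.py <<'E'
yaw=np.radians(7.2);cx=np.array([np.cos(yaw),np.sin(yaw),0]);cy=np.array([-np.sin(yaw),np.cos(yaw),0]);Z=np.array([0,0,1.])
la=np.radians(28);n=-np.sin(la)*cx+np.cos(la)*Z;e1=np.cos(la)*cx+np.sin(la)*Z;N=np.array([.565,-.0147,.125])
E
python3 - <<'E'
from h import *
t=read_camera("top");g=t["frame"].mean(2)
m=((g<125)).astype(np.uint8);m[:,:325]=0;m[:,357:]=0;m[:219]=0;m[250:]=0
m=cv2.morphologyEx(m,cv2.MORPH_CLOSE,np.ones((5,5)))
m2=cv2.morphologyEx(m,cv2.MORPH_OPEN,cv2.getStructuringElement(2,(9,9)))
cs,_=cv2.findContours(m2,0,1);c=max(cs,key=cv2.contourArea);el=cv2.fitEllipse(c);print("disc",el)
print(g[221:228,326:336].astype(int))
for nm,o in(("seated",8.5),("stuck",21.5)):
    q=N+(o-1.5)/1e3*n
    P=np.array([proj(t,q+.031*(np.cos(b)*e1+np.sin(b)*cy)) for b in np.linspace(0,6.28,40)],np.float32)
    print(nm,cv2.fitEllipse(P),"pointer tips",{d:proj(t,q+.038*(np.cos(np.radians(d))*e1+np.sin(np.radians(d))*cy)).round(1).tolist() for d in(20,32,44,56)})
E
```

```text
disc ((339.05023193359375, 232.39242553710938), (24.560237884521484, 31.26858901977539), 124.62108612060547)
[[100 102 105 111 126 134 131 121 127 137]
 [100 103 105 113 121 106 116 134 135 125]
 [100 102 103  99  90  81  85  99  95  79]
 [100 103  97  84  82  75  76  78  71  73]
 [ 98 104 109 112  92  76  76  77  75  71]
 [100 104 120 128  99  71  75  77  77  74]
 [ 98 110 128 121  83  74  76  76  74  69]]
seated ((339.9734191894531, 233.43218994140625), (24.345996856689453, 26.307458877563477), 74.18781280517578) pointer tips {20: [333.0, 220.1], 32: [330.2, 221.9], 44: [327.7, 224.2], 56: [325.8, 226.8]}
stuck ((340.5331726074219, 235.45782470703125), (24.518537521362305, 26.534900665283203), 74.2454833984375) pointer tips {20: [333.5, 222.0], 32: [330.6, 223.8], 44: [328.2, 226.1], 56: [326.3, 228.8]}
```

By position the disc centre (340.7,235.3) matches the "stuck on the ledge" prediction, with the pointer at about 32°, almost on the notch. I'll turn it using the jaws as a loose fork around the grip bar.

```bash
python3 -c "
from h import *
plan([.5465,-.017,.235],az=-51)"
```

```text
t 12.3 tcp [ 0.4242 -0.0316  0.2501] yaz -83.69 w 0.0857 F [ 0.4 -0.5  0.1]
[ 0.2464 -0.0021  0.0306] rows 3 each [ 0.0821 -0.0007  0.0102]
twist deg -32.69 units -0.3803
```

arm_command --rows '[0.082, 0, 0.01, 0, 0, 0.082, 0, 0.01, 0, 0, 0.082, 0, 0.01, 0, 0, 0, 0, 0, -0.095, 0, 0, 0, 0, -0.095, 0, 0, 0, 0, -0.095, 0, 0, 0, 0, -0.095, 0, 0, 0, 0, 0, 0]'

```text
time: 13.1
tcp_pos: [0.5467, -0.0175, 0.2342]
tool_rot: [-2.96, -1.052, 0.001]
wrist_force: [-0.1, -0.5, 0.2]
grip_width: 0.0427
gripper_force: 0.0
```

```bash
python3 -c "
from h import *
plan([.5465,-.017,.171],az=-51)"
```

```text
t 13.1 tcp [ 0.5467 -0.0175  0.2342] yaz -50.85 w 0.0427 F [-0.1 -0.5  0.2]
[ 0.0004 -0.0011  0.1263] rows 2 each [ 0.0002 -0.0005  0.0632]
twist deg 0.15 units 0.0017
```

arm_command --rows '[0, 0, 0.06, 0, 0, 0, 0, 0.04, 0, 0, 0, 0, 0.02, 0, 0, 0, 0, 0.006, 0, 0, 0, 0, 0, 0, 0]'

```text
time: 13.6
tcp_pos: [0.5462, -0.0176, 0.1718]
tool_rot: [2.962, 1.047, -0.0]
wrist_force: [0.1, 0.4, 0.4]
grip_width: 0.0427
gripper_force: 0.0
```

arm_command --rows '[0, 0, 0, 0, -0.3, 0, 0, 0, 0, -0.53, 0, 0, 0, 0, -0.53, 0, 0, 0, 0, -0.53]'

```text
time: 14.0
tcp_pos: [0.5458, -0.0177, 0.1722]
tool_rot: [2.961, 1.048, 0.001]
wrist_force: [-0.9, 0.0, 0.0]
grip_width: 0.02
gripper_force: 0.0
```

arm_command --rows '[0, 0, 0, 0.035, -0.53, 0, 0, 0, 0.035, -0.53, 0, 0, 0, 0.035, -0.53, 0, 0, 0, 0.035, -0.53, 0, 0, 0, 0, -0.53]'

```text
time: 14.5
tcp_pos: [0.5458, -0.0177, 0.1719]
tool_rot: [3.055, 0.731, 0.0]
wrist_force: [0.3, -0.2, -0.5]
grip_width: 0.02
gripper_force: 0.0
```

arm_command --rows '[0, 0, 0, 0.035, -0.53, 0, 0, 0, 0.035, -0.53, 0, 0, 0, 0, -0.53]'

```text
time: 14.8
tcp_pos: [0.5455, -0.0176, 0.1718]
tool_rot: [-3.089, -0.572, 0.001]
wrist_force: [-0.2, 0.5, -0.8]
grip_width: 0.0201
gripper_force: 0.6
```

```bash
python3 -c "
from h import *
plan()
t=read_camera('top');s=read_camera('scene')
cv2.imwrite('pics/crop8.png',np.hstack([crop(t,340,230,30,400),crop(s,295,255,40,400)]))"
```

```text
t 14.8 tcp [ 0.5455 -0.0176  0.1718] yaz -69.01 w 0.0201 F [-0.2  0.5 -0.8]
```

View pics/crop8.png

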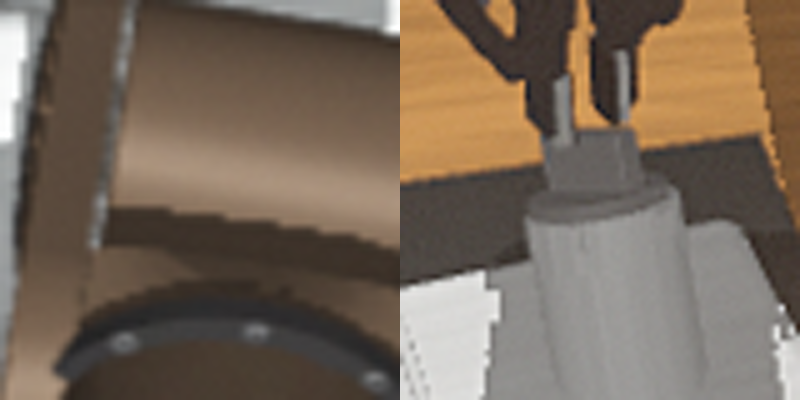

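The tenth picture shows the fingertips at scene crop (565,140), only just reaching the bar top at (590,130), and the cap hasn't moved. From here I'll work with numbers only: first check the bar's height hypothesis by projection.

```bash
python3 - <<'E'
from h import *
s=read_camera("scene")
for nm,o in(("seated",8.5),("stuck",21.5)):
  for ph in(20,32,40):
    f=np.radians(ph);x=np.cos(f)*e1+np.sin(f)*cy;y=-np.sin(f)*e1+np.cos(f)*cy;q=N+(o+24.5)/1e3*n
    print(nm,ph,[((proj(s,q+a*.023*x+b*.007*y)-[255,215])*5+[400,0]).round().tolist() for a,b in((1,1),(1,-1),(-1,-1),(-1,1))])
p=state()["tcp_pos"]
for d in(.005,.01,.017):print("tip",d,((proj(s,p-[0,0,d])-[255,215])*5+[400,0]).round())
E
```

```text
seated 20 [[630.0, 131.0], [603.0, 139.0], [543.0, 133.0], [570.0, 126.0]]
seated 32 [[636.0, 128.0], [614.0, 136.0], [537.0, 136.0], [560.0, 128.0]]
seated 40 [[639.0, 126.0], [620.0, 134.0], [534.0, 138.0], [553.0, 130.0]]
stuck 20 [[625.0, 101.0], [597.0, 109.0], [538.0, 104.0], [565.0, 96.0]]
stuck 32 [[631.0, 98.0], [608.0, 106.0], [531.0, 107.0], [554.0, 99.0]]
stuck 40 [[634.0, 96.0], [615.0, 104.0], [528.0, 108.0], [548.0, 101.0]]
tip 0.005 [581. 103.]
tip 0.01 [582. 113.]
tip 0.017 [582. 126.]
```

The scene projection settles it: the bar top at crop y≈130 matches *seated* (128–136), not stuck (about 100). The cap has dropped in, so I only need to lower the fork further and turn.

arm_command --rows '[0, 0, -0.04, 0, 0, 0, 0, 0, -0.07, 0, 0, 0, 0, -0.07, 0, 0, 0, 0, -0.07, 0, 0, 0, 0, 0, 0]'

```text
time: 15.45
tcp_pos: [0.5459, -0.0177, 0.1919]
tool_rot: [2.96, 1.053, 0.001]
wrist_force: [0.3, 0.3, 0.5]
grip_width: 0.0424
gripper_force: 0.0
```

```bash
python3 - <<'E'
from h import *
plan([.5524,-.0163,.160],az=-51)
E
```

```text
t 15.45 tcp [ 0.5459 -0.0177  0.1919] yaz -50.84 w 0.0424 F [0.3 0.3 0.5]
[0.0118 0.006  0.0638] rows 1 each [0.0118 0.006  0.0638]
twist deg 0.16 units 0.0019
```

arm_command --rows '[0.012, 0.006, 0, 0, 0, 0, 0, 0.03, 0, 0, 0, 0, 0.02, 0, 0, 0, 0, 0.013, 0, 0, 0, 0, 0, 0, 0, 0, 0, 0, 0, -0.3, 0, 0, 0, 0, -0.53, 0, 0, 0, 0, -0.53, 0, 0, 0, 0, -0.53]'

```text
time: 16.35
tcp_pos: [0.5524, -0.0162, 0.1606]
tool_rot: [2.961, 1.049, 0.001]
wrist_force: [-0.3, 0.9, 0.1]
grip_width: 0.0202
gripper_force: 0.3
```

arm_command --rows '[0, 0, 0, 0.035, -0.53, 0, 0, 0, 0.035, -0.53, 0, 0, 0, 0.035, -0.53, 0, 0, 0, 0.035, -0.53, 0, 0, 0, 0, -0.53]'

```text
time: 16.85
tcp_pos: [0.552, -0.016, 0.1605]
tool_rot: [-3.055, -0.732, 0.001]
wrist_force: [-1.9, 2.3, 1.4]
grip_width: 0.0203
gripper_force: 1.6
```

Contact is light, so I'll keep turning.

arm_command --rows '[0, 0, 0, 0.04, -0.53, 0, 0, 0, 0.04, -0.53, 0, 0, 0, 0.04, -0.53, 0, 0, 0, 0.04, -0.53, 0, 0, 0, 0.04, -0.53, 0, 0, 0, 0, -0.53]'

```text
time: 17.45
tcp_pos: [0.5522, -0.0159, 0.1605]
tool_rot: [-3.13, -0.269, -0.0]
wrist_force: [-3.1, 3.6, 2.9]
grip_width: 0.0199
gripper_force: 2.9
```

arm_command --rows '[0, 0, 0, 0.04, -0.53, 0, 0, 0, 0.04, -0.53, 0, 0, 0, 0.04, -0.53, 0, 0, 0, 0.04, -0.53, 0, 0, 0, 0, -0.53]'

```text
time: 17.95
tcp_pos: [0.5524, -0.0162, 0.1604]
tool_rot: [3.14, -0.106, 0.001]
wrist_force: [-0.9, 2.2, 1.3]
grip_width: 0.0202
gripper_force: 1.2
```

```bash
python3 - <<'E'
from h import *
plan();print(state()["torque"])
E
```

```text
t 17.95 tcp [ 0.5524 -0.0162  0.1604] yaz -93.87 w 0.0202 F [-0.9  2.2  1.3]
[ 0.31055907  0.12563433 -0.01847981]
```

arm_command --rows '[0, 0, 0, 0.04, -0.53, 0, 0, 0, 0.04, -0.53, 0, 0, 0, 0.04, -0.53, 0, 0, 0, 0.04, -0.53, 0, 0, 0, 0.04, -0.53, 0, 0, 0, 0, -0.53]'

```text
time: 18.55
tcp_pos: [0.5524, -0.0164, 0.1602]
tool_rot: [3.089, -0.573, 0.0]
wrist_force: [-1.2, -0.8, 0.3]
grip_width: 0.02
gripper_force: 0.6
```

arm_command --rows '[0, 0, 0, 0.03, -0.53, 0, 0, 0, 0.03, -0.53, 0, 0, 0, 0.03, -0.53, 0, 0, 0, 0, -0.53]'

```text
time: 18.95
tcp_pos: [0.5524, -0.0163, 0.1602]
tool_rot: [3.043, -0.779, 0.0]
wrist_force: [-1.5, 0.3, 0.5]
grip_width: 0.0202
gripper_force: 0.7
```

```bash
python3 - <<'E'
from h import *
plan();print(state()["torque"])
E
```

```text
t 18.95 tcp [ 0.5524 -0.0163  0.1602] yaz -118.73 w 0.0202 F [-1.5  0.3  0.5]
[-0.05121964  0.09253786  0.07702895]
```

arm_command --rows '[0, 0, 0, 0.03, -0.53, 0, 0, 0, 0.03, -0.53, 0, 0, 0, 0, -0.53]'

```text
time: 19.25
tcp_pos: [0.5524, -0.0163, 0.1603]
tool_rot: [3.005, -0.916, 0.0]
wrist_force: [-0.1, 0.6, -0.7]
grip_width: 0.0201
gripper_force: 0.8
```

arm_command --rows '[0, 0, 0, 0.03, -0.53, 0, 0, 0, 0.03, -0.53, 0, 0, 0, 0, -0.53]'

```text
time: 19.55
tcp_pos: [0.5526, -0.0161, 0.1605]
tool_rot: [-2.961, 1.05, -0.001]
wrist_force: [0.5, 1.4, 2.1]
grip_width: 0.0203
gripper_force: 3.7
```

```bash
python3 - <<'E'
from h import *
plan();print(state()["torque"])
E
```

```text
t 19.55 tcp [ 0.5526 -0.0161  0.1605] yaz -129.04 w 0.0203 F [0.5 1.4 2.1]
[ 0.32713261 -0.11207466  0.12285556]
```

Resistance is rising: the grip force is 3.7 N. I'll push a little further onto the stop.

arm_command --rows '[0, 0, 0, 0.02, -0.53, 0, 0, 0, 0.02, -0.53, 0, 0, 0, 0, -0.53]'

```text
time: 19.85
tcp_pos: [0.5529, -0.0159, 0.1607]
tool_rot: [-2.928, 1.137, -0.003]
wrist_force: [1.5, 4.5, 3.9]
grip_width: 0.0201
gripper_force: 8.2
```

arm_command --rows '[0, 0, 0, 0.02, -0.53, 0, 0, 0, 0.02, -0.53, 0, 0, 0, 0, -0.53]'

```text
time: 20.15
tcp_pos: [0.553, -0.0155, 0.1609]
tool_rot: [-2.892, 1.224, -0.003]
wrist_force: [1.9, 7.0, 5.7]
grip_width: 0.0198
gripper_force: 16.0
```

```bash
python3 - <<'E'
from h import *
plan();print(state()["torque"],state()["joint_positions"][5])
E
```

```text
t 20.15 tcp [ 0.553  -0.0155  0.1609] yaz -135.88 w 0.0198 F [1.9 7.  5.7]
[ 1.3518083  -0.41798688  0.52366412] 2.22285717045785
```

It's on the stop. Untwist slightly, open and lift clear.

arm_command --rows '[0, 0, 0, -0.04, -0.53, 0, 0, 0, -0.04, -0.3, 0, 0, 0, -0.04, 0, 0, 0, 0, 0, 0, 0, 0, 0, 0, 0, 0, 0, -0.04, 0, 0, 0, 0, -0.08, 0, 0, 0, 0, -0.08, 0, 0, -0.07, -0.07, 0, 0, 0, -0.07, -0.07, 0, 0, 0, -0.07, -0.07, 0, 0, 0, 0, 0, 0, 0, 0]'

```text
time: 21.35
tcp_pos: [0.5272, 0.1348, 0.2604]
tool_rot: [-2.991, 0.958, 0.0]
wrist_force: [-0.0, -0.4, -0.2]
grip_width: 0.0428
gripper_force: 0.0
```

```bash
python3 - <<'E'
from h import *
plan()
t=read_camera("top");s=read_camera("scene")
q=N+.007*n
for d in(-45,-33,-20,0,20,32):
    f=np.radians(d);x=np.cos(f)*e1+np.sin(f)*cy;y=-np.sin(f)*e1+np.cos(f)*cy
    print(d,"ptr",proj(t,q+.038*x).round(1),"bartop",[proj(t,q+.026*n+a*.023*x).round(1).tolist() for a in(1,-1)],"scene",[proj(s,q+.026*n+a*.023*x).round(1).tolist() for a in(1,-1)])
print(t["frame"].mean(2)[216:250,324:356].astype(int).tolist().__str__().replace("], ","]\n"))
cv2.imwrite("pics/end.png",crop(t,340,230,30,400))
print(s["frame"].mean(2)[234:262,280:306].astype(int).tolist().__str__().replace("], ","]\n"))
E
```

```text
t 21.35 tcp [0.5272 0.1348 0.2604] yaz -125.52 w 0.0428 F [-0.  -0.4 -0.2]
-45 ptr [350.3 221.5] bartop [[347.5, 230.3], [334.8, 244.9]] scene [[286.6, 244.1], [297.6, 238.9]]
-33 ptr [347.5 219.8] bartop [[345.7, 229.2], [336.6, 245.9]] scene [[288.6, 243.9], [295.6, 239.1]]
-20 ptr [344.1 218.7] bartop [[343.6, 228.6], [338.6, 246.6]] scene [[291.1, 243.6], [293.3, 239.4]]
0 ptr [338.5 218.5] bartop [[340.2, 228.4], [342.0, 246.7]] scene [[294.8, 242.9], [289.7, 240.0]]
20 ptr [333.  220.1] bartop [[336.9, 229.4], [345.3, 245.7]] scene [[298.3, 242.0], [286.4, 240.9]]
32 ptr [330.2 221.9] bartop [[335.1, 230.5], [347.1, 244.7]] scene [[300.0, 241.4], [284.7, 241.4]]
[[246, 216, 131, 124, 128, 133, 134, 132, 135, 138, 136, 137, 128, 117, 116, 116, 116, 115, 122, 130, 128, 120, 106, 108, 134, 209, 248, 247, 246, 246, 246, 246]
[240, 168, 122, 122, 129, 130, 125, 120, 133, 137, 138, 137, 136, 133, 134, 132, 133, 132, 132, 130, 127, 121, 106, 104, 112, 174, 241, 248, 247, 247, 247, 247]
[236, 136, 119, 123, 127, 124, 114, 119, 130, 136, 137, 136, 136, 136, 136, 134, 135, 135, 132, 128,
[... 7856 characters left out ...]
4, 130, 129, 122, 116, 113, 109, 104, 104, 105, 136]
[102, 117, 99, 109, 117, 116, 114, 128, 128, 121, 93, 110, 124, 125, 122, 116, 116, 115, 109, 104, 97, 107, 138, 180, 152, 150]
[184, 145, 80, 92, 98, 101, 102, 108, 103, 102, 93, 105, 112, 108, 107, 105, 111, 119, 139, 183, 159, 160, 162, 167, 163, 144]
[169, 209, 182, 108, 102, 104, 99, 109, 106, 109, 112, 120, 156, 156, 184, 147, 149, 152, 166, 181, 170, 169, 167, 162, 165, 150]
[119, 172, 165, 136, 148, 153, 150, 150, 139, 138, 143, 147, 170, 166, 169, 159, 170, 170, 171, 171, 168, 168, 168, 167, 165, 160]
[111, 141, 142, 145, 155, 161, 159, 159, 149, 152, 154, 151, 169, 166, 165, 170, 172, 173, 170, 169, 170, 168, 164, 166, 166, 160]]
```

The bar line runs (343,226)→(334,243) and the pointer is at (348,221). Both match the prediction for *seated, at the stop* (φ≈-33°). The gripper is clear, so I'm handing it in.

```bash
python3 -c "
from plant import job_done
print(job_done())"
```

```text
the job is handed in; nothing more can be done
None
```

The job is handed in at about 21 s with no verdict returned: by the camera measurements the grey cap sits seated in the filler neck and turned clockwise to its stop, it has been let go with the gripper clear, and no move came near the other things on the bench.

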